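# Hang the mail-room plaque on its screw

### The job

Hang the wooden plaque that has the keyhole-shaped cut-out on the broad-headed screw of the low desk panel: pass its wide opening over the screw head, then, still holding it, pull it down until the screw is fully home at the top of the narrow slot, and let go so that it hangs straight. Leave the other plaque, the one with only a small round hole, standing in its holder.

Things in the scene. Friction and masses are not known exactly. Their poses are not given: they have to be found in the camera images.
- plaque: Wooden plaque to hang, upright in a holder groove 30 mm deep, lifts out. 12 mm thick (x), 130 wide (y), 150 high (z) plus a 44 mm wide tab to grip by its faces, z 150 to 215. Origin: centre of bottom edge. Keyhole through it at y=0: opening 48 mm wide, z 52 to 88 (centre 74), tapering up to a 16 mm slot, z 108 to closed top at 132. 0.14 to 0.24 kg. Faces alike; x is near world x.
- screw (a point): Broad-headed steel screw standing out level from the panel's face. Point on its axis, midway between panel and head, 14 mm from each. x points outward along the screw (near world +x, away from the robot), z up. Shank 9 mm thick, 28 mm long; head 26 mm wide, 8 mm thick. Sits 70 mm left or right of the panel's middle. When home in the slot this point is about 127 mm above the plaque's origin.
- panel: Fixed wooden desk panel with steel edges, 290 mm wide (y), 30 thick (x), 190 high (z), its face with the screw looking away from the robot (+x). Origin: centre of its underside; a flat foot 12 mm high reaches 30 mm out in +x, 60 in -x. Screw axis at z 158 to 168. A bare headless pin, 9 mm thick, 36 long, 70 mm to the other side of the middle, is not to be used.
- spare: The other plaque, to be left alone: same wood and outline (130 x 150 mm plus tab, 215 mm high, 12 mm thick) but with only a small round hole 24 mm across and no slot. Origin: centre of its bottom edge, z up. It stands in the other holder; which plaque stands in which holder varies.

How it is judged:
On the way, in this order (a step that is already met when the one before it is completed fails the run):
1. the wide opening is over the screw head: the screw point lies within the plaque's thickness (12 mm either way of its mid-plane), in the wide opening (x of screw in the frame of plaque between -0.012 and 0.012 m and y of screw in the frame of plaque between -0.024 and 0.024 m and z of screw in the frame of plaque between 0.05 and 0.106 m), for 0.1 s.
2. the plaque has been pulled down, still held in the fingers, so that the screw is in the top 20 mm of the slot (x of screw in the frame of plaque between -0.012 and 0.012 m and y of screw in the frame of plaque between -0.012 and 0.012 m and z of screw in the frame of plaque between 0.112 and 0.135 m and contact force between the fingers and plaque above 0.5 N), for 0.1 s.
At the end, for the whole second after the job is handed in: The plaque hangs at rest on the screw: the screw point is in the top 20 mm of the narrow slot (112 mm or more above the plaque's origin), within 12 mm of the plaque's mid-plane, the plaque upright within 10 degrees; the other plaque is within 30 mm of its start and upright within 17 degrees (x of screw in the frame of plaque between -0.012 and 0.012 m and y of screw in the frame of plaque between -0.012 and 0.012 m and z of screw in the frame of plaque between 0.112 and 0.135 m and angle between plaque's own z axis and vertical below 0.18 rad and linear speed of plaque below 0.03 m/s and angular speed of plaque below 0.3 rad/s and distance of spare from where it was at the start of the episode below 0.03 m and angle between spare's own z axis and vertical below 0.3 rad); the robot touches nothing.
It fails at once if the other plaque is moved by more than 30 mm or tipped by more than 17 degrees (distance of spare from where it was at the start of the episode above 0.03 m or angle between spare's own z axis and vertical above 0.3 rad).
It also fails if it takes over 48 s, if anything falls off the work surface, if the arm or the gripper's body presses on something with over 40 N, if the wrist force passes 120 N, or if a joint passes its speed limit or range.

### The arm

A 6-joint arm with a two-finger parallel gripper is mounted at the origin on the work surface. World frame = base frame: x ahead of the robot, y to its left, z up, the work surface at z = 0. Lengths are in m, angles in rad, forces in N, time in s.
With the tool pointing down it reaches from about 0.3 to 1 m from the base axis. Payload 5.1 kg.
Tool frame: the origin (TCP) lies midway between the tips of the shut fingers; the grasp point (between the pads) lies 19 mm behind it (env.grip_point_offset is the distance from the TCP to the grasp point, in m); y points along the fingers, z is the direction in which the jaws open and shut, and the axes are right-handed (so a half turn about y gives the same grasp; the last joint's range is limited). The gripper opens to 95 mm and grips with 3 to 60 N. Pads are 20 mm wide; open, the fingers measure 119 mm over their backs; the gripper's body (75 mm by 180 mm) begins 59 mm behind the grasp point.
Start: joints at [1.062, 0.124, 1.65, -0, 1.367, -0.083], TCP at [0.269, 0.592, 0.215] pointing down, gripper open.
Joint ranges: [-2.61, 2.61], [-1.02, 2.33], [0.03, 2.71], [-1.35, 4.49], [0.32, 2.68], [-2.91, 2.91]. Speed limits (rad/s): [2.57, 2.57, 3.14, 3.14, 3.14, 3.14].

### API

Orientations are given as a rotation vector (axis times angle).
In Python, from cell import env gives the robot as it stands. The module is installed in compiled form; this text tells all that it offers.
- The arm moves only by the tool apply_moves, never from a script. Its argument "series" is one flat list of numbers, 7 for each row, row after row: the turn, a rotation vector about the tool's x, y, z in degrees, then the shift along the tool's x, y, z in cm, then the finger opening in cm, from 0 to 9.51. A call has 1 to 20 rows; each row is the pose to reach, as a shift and turn from the pose commanded when the call began, along the tool's axes at that moment; what a row does not reach only later rows make up. A row lasts 1/8 s, in which the tool goes at most 62.5 mm and 10.7 degrees, less where a joint would pass 70% of its speed; a pose out of reach is approached as far as the arm can. A call with a gripper value outside its range is refused whole. The fingers move at their own pace and stop on an object; "squeeze" is the grip in N (left out, the last holds). Time passes only in rows, so rows that repeat a pose let the fingers close. It gives the time, the measured TCP pose, the force and the opening at its end, in the units of the state.
- env.get_obs(): the state, without advancing time (a new reading comes with each control period).
- env.capture(name): name is "scene" or "top"; returns a dict with "pixels" (420x560x3 uint8, red, green, blue), "range_z" (420x560 float32, m along the optical axis (not along the pixel's ray), 0 where there is no reading), "fovy" (degrees; the focal length in pixels is half the picture's height over the tangent of half this angle, whatever the lens; pixels are square), "cx", "cy" (the principal point, pixels), "distortion" ([k1, k2, p1, p2, k3] as OpenCV has them; the pictures are not rectified), "extrinsics" (4x4, takes a point from camera to world coordinates). Camera axes: x right, y up, looking along -z (the intrinsics and any distortion apply to the point x, -y, -z); pixel columns grow to the right and rows downward; lengths in m; the calibration is good to about 2 mm. A picture is of the moment at which its call begins.
- env.close_job(): hands the job in, once; it reports no verdict.
The state is a dict: "time": time; "q": joint angles; "qvel": joint speeds; "joint_torque": joint torques, N m; "tcp_pos": TCP position; "eef_rot": TCP orientation; "force": force on the tool from outside, world axes, zero at the start; "torque": the same for the moment, N m; "finger_gap": opening from 0.0 (shut) to 1.0 (fully open).
Only numpy, scipy, OpenCV 4.12 (cv2) and the standard library are available. Lean on these libraries where they do the work, as an engineer would, in place of code of your own. Each camera call takes 0.05 s, during which the arm holds its last target. There are 200 camera calls.

## Working session

There is one attempt and no reset: what is moved stays moved. The work goes in short steps, Python scripts to look and compute and a tool call to move; the robot and the scene stay as the last step left them, time stands still between calls to the robot, and variables do not carry over. Pictures are saved under pics/ and viewed, about 8 in all and at most 12, crops included, and the job is handed in when it is done.

Besides the shell and the picture viewer there is one more tool, called after "Request:" by a JSON object that holds its "fn" and its "kwargs". apply_moves: Moves the arm, as the interface text tells. Its arguments: {"type":"object","properties":{"series":{"type":"array","items":{"type":"number"}},"squeeze":{"type":"number"}},"required":["series"]}

```bash
mkdir -p pics; cat > h.py <<'E'
import numpy as np, cv2
from cell import env
from scipy.spatial.transform import Rotation as R
def cap(n):
    c=env.capture(n); np.savez(f'{n}.npz',**c); return c
def load(n): return dict(np.load(f'{n}.npz'))
def K(c):
    f=210/np.tan(np.radians(c['fovy'])/2); return np.array([[f,0,float(c['cx'])],[0,f,float(c['cy'])],[0,0,1]])
def cloud(c):
    h,w=c['range_z'].shape; u,v=np.meshgrid(np.arange(w),np.arange(h))
    n=cv2.undistortPoints(np.stack([u,v],-1).reshape(-1,1,2).astype(float),K(c),c['distortion']).reshape(h,w,2)
    d=c['range_z']; P=np.stack([n[...,0]*d,-n[...,1]*d,-d],-1); T=c['extrinsics']
    W=P@T[:3,:3].T+T[:3,3]; W[d<=0]=np.nan; return W
def proj(c,p):
    T=np.linalg.inv(c['extrinsics']); q=np.atleast_2d(p)@T[:3,:3].T+T[:3,3]; q=q*[1,-1,-1]
    return cv2.projectPoints(q,np.zeros(3),np.zeros(3),K(c),c['distortion'])[0].reshape(-1,2)
E
python3 - <<'E'
from h import *
for n in('scene','top'):
    c=cap(n); cv2.imwrite(f'pics/{n}0.png',c['pixels'][...,::-1]); print(n,c['fovy'],c['extrinsics'].round(3).tolist())
o=env.get_obs(); print(o, env.grip_point_offset, R.from_rotvec(o['eef_rot']).as_matrix().round(3))
E
```

```text
scene 54.87256552994658 [[-0.199, -0.726, 0.659, 1.003], [0.98, -0.145, 0.137, 0.095], [-0.004, 0.673, 0.74, 0.649], [0.0, 0.0, 0.0, 1.0]]
top 43.69417966596075 [[-0.026, 0.99, -0.137, 0.386], [-0.999, -0.029, -0.016, -0.004], [-0.02, 0.136, 0.991, 1.198], [0.0, 0.0, 0.0, 1.0]]
{'time': 0.1, 'q': array([ 1.06241728e+00,  1.24469574e-01,  1.65154397e+00, -1.58368884e-05,
        1.36751593e+00, -8.26210823e-02]), 'qvel': array([-7.01617243e-04, -1.69632977e-03, -2.50966599e-03, -3.01687192e-04,
       -5.50619019e-04,  5.09305623e-05]), 'joint_torque': array([ 7.18290958e-04, -4.18878579e+01, -3.61097789e+01,  7.77535303e-02,
        4.61241289e-02, -5.90135983e-05]), 'tcp_pos': array([0.26821179, 0.59143444, 0.21348691]), 'eef_rot': array([-1.5467429 ,  0.33444895, -0.33358069]), 'force': array([ 0.22923684, -0.7380286 ,  0.34587615]), 'torque': array([ 0.03901915, -0.03644717, -0.03206532]), 'finger_gap': 0.9994330561702214} 0.0188 [[ 0.911 -0.001  0.413]
 [-0.413 -0.002  0.911]
 [-0.    -1.    -0.002]]
```

View pics/scene0.png

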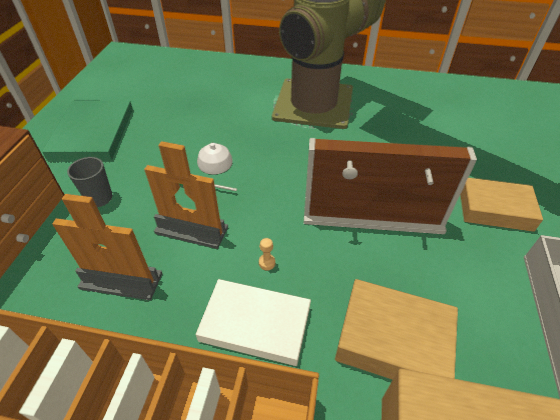

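View pics/top0.png

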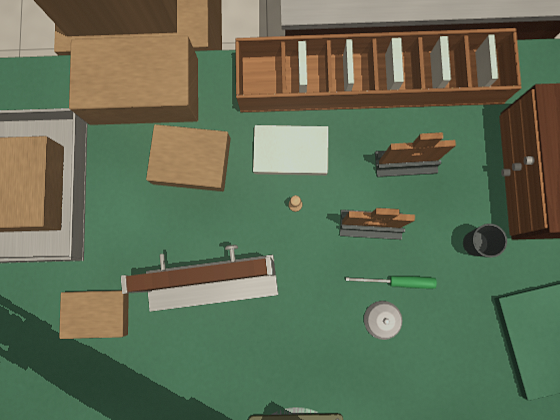

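The scene view shows the keyhole plaque at about (185,195) and the spare with its small hole at (101,245). The screw head is at (350,172) and the bare pin at (430,177). In the top view the keyhole plaque is at (378,220), the spare at (412,155) and the screw at (231,250).

```bash
cat > m.py <<'E'
from h import *
s=load('scene');t=load('top');W=cloud(s);V=cloud(t)
def box(A,u0,u1,v0,v1,m=None):
    P=A[v0:v1,u0:u1].reshape(-1,3); return P[~np.isnan(P[:,0])]
# keyhole plaque front face from scene
def plane(P,name):
    for _ in range(6):
        c=P.mean(0); n=np.linalg.svd(P-c,full_matrices=False)[2][2]; r=(P-c)@n; k=abs(r)<max(.002,1.5*np.median(abs(r))); P=P[k]
    n*=np.sign(n[0]); y=np.degrees(np.arctan2(n[1],n[0]))
    print(name,len(P),'c',c.round(4),'n',n.round(3),'yaw',y.round(2),'tilt',np.degrees(np.arcsin(n[2])).round(2),'min',P.min(0).round(4),'max',P.max(0).round(4)); return c,n,P
def hi(A,rg,z0,z1):
    P=box(A,*rg); return P[(P[:,2]>z0)&(P[:,2]<z1)]
if __name__=='__main__':
    plane(hi(W,(140,232,140,245),.05,.23),'key')
    plane(hi(W,(50,160,190,290),.05,.23),'spare')
    plane(hi(W,(312,455,150,215),.03,.185),'panel')
    P=box(W,342,357,166,179); print('head px',P.shape,np.median(P,0).round(4),P[::12].round(3).tolist())
    for n,A,rg in(('screwtop',V,(222,240,240,262)),('keytop',V,(335,420,200,225)),('sparetop',V,(375,460,130,165)),('paneltop',V,(118,280,250,300))):
        P=box(A,*rg); print(n,P[:,2].max().round(4)); Q=P[P[:,2]>P[:,2].max()-.008]; print(Q.mean(0).round(4),Q.min(0).round(4),Q.max(0).round(4))
    a=cv2.resize(s['pixels'][130:250,135:245],None,fx=4,fy=4,interpolation=cv2.INTER_CUBIC)
    b=cv2.resize(s['pixels'][145:195,320:390],None,fx=5,fy=5,interpolation=cv2.INTER_CUBIC)
    d=cv2.resize(t['pixels'][235:275,210:280],None,fx=5,fy=5,interpolation=cv2.INTER_CUBIC)
    o=np.zeros((480,800,3),np.uint8);o[:,:440]=a;o[:250,445:795]=b;o[255:455,445:795]=d
    cv2.imwrite('pics/crop1.png',o[...,::-1])
E
python3 m.py
```

```text
key 1813 c [ 0.5206 -0.169   0.1477] n [ 0.996 -0.094 -0.007] yaw -5.4 tilt -0.38 min [ 0.512  -0.2492  0.05  ] max [ 0.5267 -0.1184  0.2271]
spare 2066 c [ 0.6617 -0.2726  0.1539] n [ 0.999  0.035 -0.003] yaw 1.99 tilt -0.18 min [ 0.6573 -0.3391  0.066 ] max [ 0.6652 -0.2084  0.2253]
panel 6037 c [0.4209 0.1858 0.1026] n [ 0.995  0.101 -0.009] yaw 5.82 tilt -0.53 min [0.4057 0.0457 0.03  ] max [0.437  0.3276 0.185 ]
head px (195, 3) [0.4611 0.1154 0.1662] [[0.428, 0.102, 0.153], [0.427, 0.124, 0.156], [0.454, 0.118, 0.176], [0.459, 0.113, 0.177], [0.46, 0.108, 0.174], [0.428, 0.103, 0.143], [0.459, 0.123, 0.174], [0.463, 0.118, 0.174], [0.463, 0.114, 0.171], [0.464, 0.109, 0.169], [0.46, 0.104, 0.162], [0.46, 0.125, 0.166], [0.463, 0.12, 0.165], [0.465, 0.115, 0.164], [0.463, 0.11, 0.158], [0.43, 0.106, 0.125], [0.427, 0.128, 0.126]]
screwtop 0.1804
[0.4542 0.1158 0.1759] [0.4313 0.1057 0.1726] [0.4605 0.1274 0.1804]
keytop 0.2306
[ 0.5109 -0.1822  0.2262] [ 0.504  -0.2039  0.2227] [ 0.5186 -0.1605  0.2306]
sparetop 0.2306
[ 0.6529 -0.274   0.2255] [ 0.6466 -0.2954  0.2227] [ 0.6597 -0.2512  0.2306]
paneltop 0.1982
[0.4034 0.1819 0.1921] [0.3732 0.0373 0.1902] [0.4344 0.3256 0.1982]
```

View pics/crop1.png

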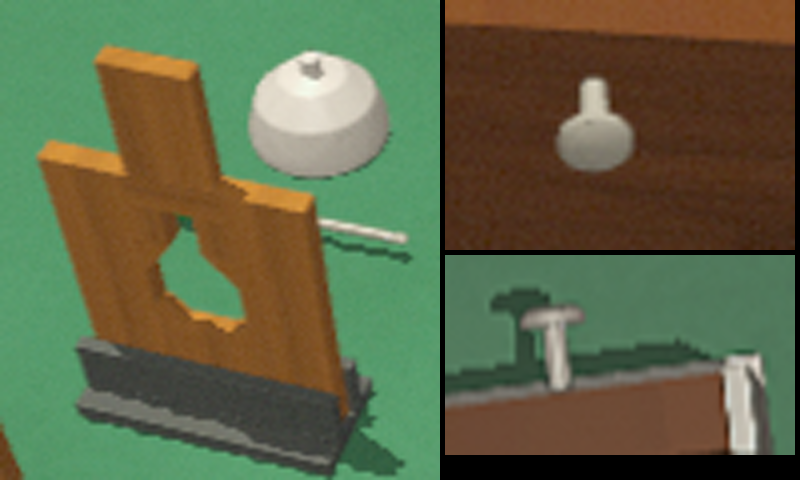

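```bash
cat >> h.py <<'E'
def down(yaw):
    a=np.radians(yaw); z=np.array([np.cos(a),np.sin(a),0]); y=np.array([0,0,-1.]); return R.from_matrix(np.stack([np.cross(y,z),y,z],1))
def go(p,yaw,level=True):
    "shift/turn from measured pose to TCP p with the jaw axis at yaw"
    o=env.get_obs(); R0=R.from_rotvec(o['eef_rot'])
    print('turn',np.degrees((R0.inv()*down(yaw)).as_rotvec()).round(2),'cm',(100*R0.inv().apply(np.array(p)-o['tcp_pos'])).round(2))
E
python3 -c "
from h import *
go((.268,.591,.33),65.6);go((.512,-.1825,.31),-5.4);print(down(-5.4).as_matrix().round(2))"
```

```text
turn [ 0.11  0.01 -0.01] cm [ -0.   -11.65  -0.07]
turn [1.000e-01 7.101e+01 6.000e-02] cm [ 54.17  -9.54 -60.43]
[[-0.09  0.    1.  ]
 [-1.    0.   -0.09]
 [ 0.   -1.    0.  ]]
```

Request:
{"fn": "apply_moves", "kwargs": {"series": [0,0,0,0,-6,0,9.5,0,0,0,0,-11.6,0,9.5,0,10,0,4,-11,-4.5,9.5,0,20,0,8,-11,-9,9.5,0,30,0,12,-10.5,-13.5,9.5,0,40,0,16,-10,-18,9.5,0,50,0,20,-10,-22.5,9.5,0,60,0,24,-10,-27,9.5,0,70,0,28,-10,-31.5,9.5,0,71,0,32,-10,-36,9.5,0,71,0,36,-10,-40.5,9.5,0,71,0,40,-10,-45,9.5,0,71,0,44,-10,-49.5,9.5,0,71,0,48,-10,-54,9.5,0,71,0,52,-10,-58.5,9.5,0,71,0,54.2,-9.5,-60.4,9.5,0,71,0,54.2,-9.5,-60.4,9.5,0,71,0,54.2,-9.5,-60.4,9.5], "squeeze": 30}}

```text
time: 2.35
tcp_pos: [0.5123, -0.1813, 0.3094]
eef_rot: [-1.163, 1.279, -1.277]
force: [-0.2, -0.2, 0.3]
finger_gap: 1.004
```

```bash
python3 -c "
from h import *
o=env.get_obs();print(o['time'],o['tcp_pos'],o['qvel'].round(3))
go((.512,-.1825,.187),-5.4)"
```

```text
2.35 [ 0.51228862 -0.18127819  0.30937975] [ 0.014 -0.017  0.    -0.001 -0.001 -0.002]
turn [ 0.05  0.02 -0.04] cm [ 1.300e-01  1.224e+01 -1.000e-02]
```

Request:
{"fn": "apply_moves", "kwargs": {"series": [0,0,0,0.1,5,0,9.5,0,0,0,0.1,9,0,9.5,0,0,0,0.1,12.2,0,9.5,0,0,0,0.1,12.2,0,9.5,0,0,0,0.1,12.2,0,5,0,0,0,0.1,12.2,0,3,0,0,0,0.1,12.2,0,1,0,0,0,0.1,12.2,0,0,0,0,0,0.1,12.2,0,0,0,0,0,0.1,12.2,0,0,0,0,0,0.1,12.2,0,0], "squeeze": 30}}

```text
time: 3.72
tcp_pos: [0.5125, -0.183, 0.1876]
eef_rot: [-1.163, 1.278, -1.278]
force: [0.2, 1.2, -0.1]
finger_gap: 0.322
```

```bash
python3 -c "
from h import *
o=env.get_obs();print(o['time'],o['tcp_pos'],o['finger_gap'],o['force'])
a=cap('scene')['pixels'][100:260,90:290];b=cap('top')['pixels'][150:270,300:450]
o=np.zeros((480,800,3),np.uint8);o[:320,:400]=cv2.resize(a,(400,320));o[:320,400:]=cv2.resize(b,(400,320))
cv2.imwrite('pics/grip.png',o[:320,:,::-1])"
```

```text
3.725 [ 0.51246608 -0.18302036  0.18756637] 0.3215411116510511 [ 0.15378883  1.15057588 -0.10659562]
```

View pics/grip.png

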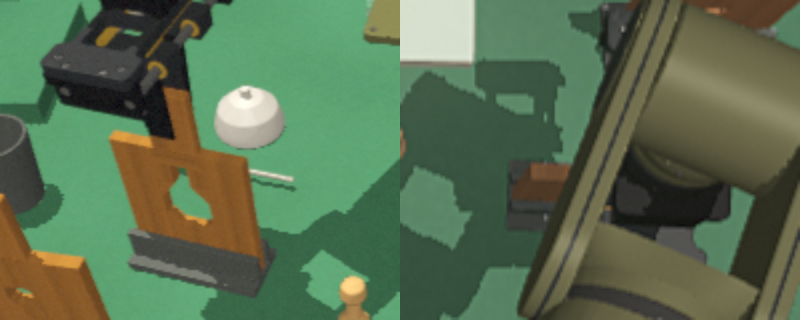

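The fingers straddle the tab and the plaque is still seated in its holder. The gap is still 30 mm, so I'll keep closing.

Request:
{"fn": "apply_moves", "kwargs": {"series": [0,0,0,0,0,0,0,0,0,0,0,0,0,0,0,0,0,0,0,0,0,0,0,0,0,0,0,0,0,0,0,0,0,0,0,0,0,0,0,0,0,0], "squeeze": 30}}

```text
time: 4.58
tcp_pos: [0.5125, -0.183, 0.1876]
eef_rot: [-1.163, 1.278, -1.278]
force: [0.0, -1.2, -0.9]
finger_gap: 0.124
```

Request:
{"fn": "apply_moves", "kwargs": {"series": [0,0,0,0,-0.5,0,0,0,0,0,0,-1.5,0,0,0,0,0,0,-3,0,0,0,0,0,0,-5,0,0,0,0,0,0,-7.5,0,0,0,0,0,0,-10,0,0,0,0,0,0,-12,0,0,0,0,0,0,-12,0,0,0,0,0,0,-12,0,0], "squeeze": 40}}

```text
time: 5.7
tcp_pos: [0.5122, -0.1829, 0.3068]
eef_rot: [-1.164, 1.279, -1.277]
force: [0.1, 0.7, -2.8]
finger_gap: 0.123
```

```bash
python3 -c "
from m import *
o=env.get_obs();print(o['time'],o['tcp_pos'],o['finger_gap'],o['force'])
# target: TCP above approach point
ax=np.array([np.cos(np.radians(5.8)),np.sin(np.radians(5.8)),0]); S=np.array([.442,.114,.165])
A=S+.085*ax; print(A); go((A[0],A[1],.307),5.8)
c=cap('scene');cv2.imwrite('pics/lift.png',c['pixels'][...,::-1])
W=cloud(c); P=W.reshape(-1,3);P=P[(P[:,0]>.49)&(P[:,0]<.54)&(P[:,1]<-.10)&(P[:,1]>-.27)&(P[:,2]>.10)&(P[:,2]<.27)]
plane(P,'key')"
```

```text
5.7 [ 0.51216727 -0.18287168  0.30683233] 0.12349535366987582 [ 0.13473625  0.73419056 -2.78442083]
[0.52656486 0.12258979 0.165     ]
turn [  0.07 -11.2   -0.03] cm [-30.55  -0.    -1.44]
key 3446 c [ 0.5177 -0.1835  0.2031] n [ 0.996 -0.09  -0.003] yaw -5.19 tilt -0.16 min [ 0.5102 -0.2488  0.1283] max [ 0.5247 -0.118   0.27  ]
```

View pics/lift.png

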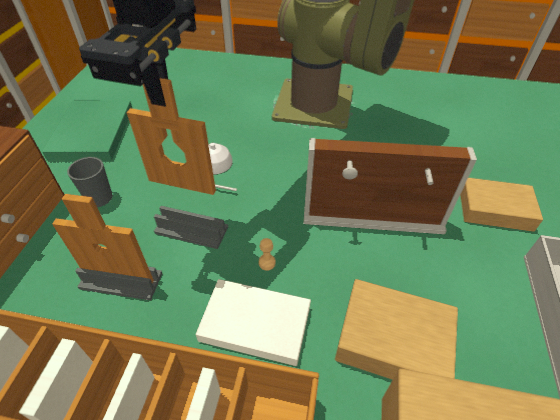

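The plaque hangs straight in the grip, with its cut-out at about (173,150). The spare is undisturbed at (100,245). Next I move in front of the screw.

Request:
{"fn": "apply_moves", "kwargs": {"series": [0,-1,0,-3,0,-0.1,0,0,-3,0,-7,0,-0.3,0,0,-4.5,0,-11,0,-0.5,0,0,-6,0,-15,0,-0.7,0,0,-7.5,0,-19,0,-0.9,0,0,-9,0,-23,0,-1.1,0,0,-10,0,-26.5,0.5,-1.3,0,0,-11,0,-29,2,-1.4,0,0,-11.2,0,-30.5,3.5,-1.4,0,0,-11.2,0,-30.5,3.8,-1.4,0,0,-11.2,0,-30.5,3.8,-1.4,0,0,-11.2,0,-30.5,3.8,-1.4,0]}}

```text
time: 7.25
tcp_pos: [0.5277, 0.1212, 0.2704]
eef_rot: [-1.254, 1.134, -1.136]
force: [-0.8, -0.7, -1.2]
finger_gap: 0.121
```

```bash
python3 -c "
from m import *
o=env.get_obs();print(o['time'],o['tcp_pos'],o['finger_gap'],o['force'])
c=cap('scene');a=c['pixels'][60:240,250:490]
t=cap('top');b=t['pixels'][170:320,130:330]
o=np.zeros((600,480,3),np.uint8)
cv2.imwrite('pics/appr.png',np.vstack([cv2.resize(a,(400,300)),cv2.resize(b,(400,300))])[...,::-1])
W=cloud(c); P=W.reshape(-1,3);P=P[(P[:,0]>.50)&(P[:,0]<.56)&(P[:,1]<.2)&(P[:,1]>.04)&(P[:,2]>.085)&(P[:,2]<.235)]
plane(P,'key')"
```

```text
7.25 [0.52768928 0.12117448 0.27039078] 0.12054407412287334 [-0.76052686 -0.66433354 -1.20259973]
key 4085 c [0.5333 0.1217 0.1678] n [ 0.995  0.101 -0.   ] yaw 5.79 tilt -0.01 min [0.5252 0.0566 0.0916] max [0.5413 0.1861 0.235 ]
```

View pics/appr.png

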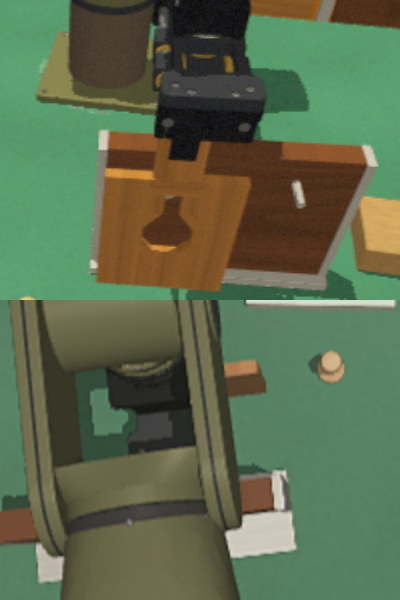

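The keyhole faces the panel at the screw's lateral position, within about 1 mm by depth fit, with yaw 5.8°. The spare is out of the crop. I'll push in 8.5 cm.

Request:
{"fn": "apply_moves", "kwargs": {"series": [0,0,0,0,0,-1.5,0,0,0,0,0,0,-3,0,0,0,0,0,0,-4.5,0,0,0,0,0,0,-5.5,0,0,0,0,0,0,-6.5,0,0,0,0,0,0,-7.5,0,0,0,0,0,0,-8.2,0,0,0,0,0,0,-8.5,0,0,0,0,0,0,-8.5,0,0,0,0,0,0,-8.5,0,0,0,0,0,0,-8.5,0]}}

```text
time: 8.72
tcp_pos: [0.4429, 0.1133, 0.2696]
eef_rot: [-1.255, 1.134, -1.134]
force: [-0.3, 0.6, -0.9]
finger_gap: 0.12
```

```bash
python3 -c "
from m import *
o=env.get_obs();print(o['time'],o['tcp_pos'],o['finger_gap'],o['force'])
c=cap('scene');a=c['pixels'][100:240,280:480]
cv2.imwrite('pics/in.png',cv2.resize(a,(800,560),interpolation=cv2.INTER_CUBIC)[...,::-1])
W=cloud(c); P=W.reshape(-1,3);P=P[(P[:,0]>.43)&(P[:,0]<.458)&(P[:,1]<.19)&(P[:,1]>.04)&(P[:,2]>.085)&(P[:,2]<.235)]
plane(P,'key')"
```

```text
8.725 [0.44289357 0.11334701 0.26961002] 0.11991090467632615 [-0.30856289  0.55421212 -0.94340205]
key 2795 c [0.4469 0.1268 0.172 ] n [ 0.996  0.094 -0.004] yaw 5.37 tilt -0.22 min [0.4404 0.0486 0.0907] max [0.4549 0.1782 0.235 ]
```

View pics/in.png

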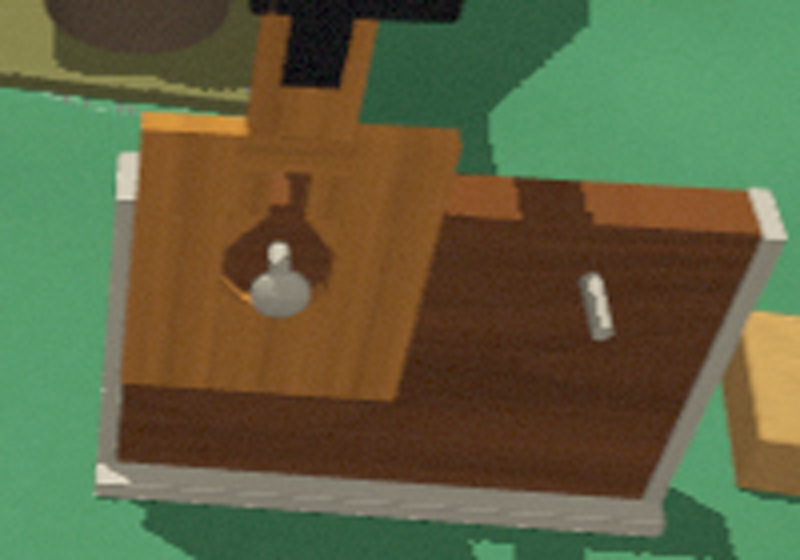

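The head has passed through the wide opening (head at (280,292), slot above it at (297,185)) without contact. Now I pull down.

Request:
{"fn": "apply_moves", "kwargs": {"series": [0,0,0,0,1,0,0,0,0,0,0,2,0,0,0,0,0,0,3,0,0,0,0,0,0,4,0,0,0,0,0,0,4.6,0,0,0,0,0,0,5,0,0,0,0,0,0,5,0,0,0,0,0,0,5,0,0]}}

```text
time: 9.78
tcp_pos: [0.443, 0.1134, 0.2201]
eef_rot: [-1.255, 1.134, -1.135]
force: [0.2, 0.4, -1.6]
finger_gap: 0.123
```

Request:
{"fn": "apply_moves", "kwargs": {"series": [0,0,0,0,0.1,0,0,0,0,0,0,0.2,0,0,0,0,0,0,0.2,0,0,0,0,0,0,0.2,0,0]}}

```text
time: 10.28
tcp_pos: [0.4427, 0.1134, 0.2177]
eef_rot: [-1.255, 1.134, -1.134]
force: [-0.2, 0.6, -2.4]
finger_gap: 0.12
```

Request:
{"fn": "apply_moves", "kwargs": {"series": [0,0,0,0,0.1,0,0,0,0,0,0,0.2,0,0,0,0,0,0,0.2,0,0,0,0,0,0,0.2,0,0]}}

```text
time: 10.78
tcp_pos: [0.4427, 0.1134, 0.2156]
eef_rot: [-1.255, 1.134, -1.134]
force: [0.5, -0.8, -1.7]
finger_gap: 0.125
```

Nothing touching yet, so I continue in small steps until the force shows contact.

Request:
{"fn": "apply_moves", "kwargs": {"series": [0,0,0,0,0.1,0,0,0,0,0,0,0.1,0,0,0,0,0,0,0.1,0,0]}}

```text
time: 11.15
tcp_pos: [0.4428, 0.1134, 0.2149]
eef_rot: [-1.255, 1.134, -1.134]
force: [-0.7, 0.4, -0.7]
finger_gap: 0.126
```

Request:
{"fn": "apply_moves", "kwargs": {"series": [0,0,0,0,0.1,0,0,0,0,0,0,0.1,0,0,0,0,0,0,0.1,0,0]}}

```text
time: 11.52
tcp_pos: [0.4429, 0.1134, 0.2147]
eef_rot: [-1.255, 1.134, -1.135]
force: [-2.7, 0.1, 5.2]
finger_gap: 0.125
```

```bash
python3 -c "
from m import *
o=env.get_obs();print(o['time'],o['tcp_pos'],o['finger_gap'],o['force'])
c=cap('scene');a=c['pixels'][100:240,280:480]
cv2.imwrite('pics/home.png',cv2.resize(a,(800,560),interpolation=cv2.INTER_CUBIC)[...,::-1])"
```

```text
11.525 [0.44287687 0.11340265 0.2146879 ] 0.12477185194966817 [-2.71094366  0.09025562  5.17700435]
```

View pics/home.png

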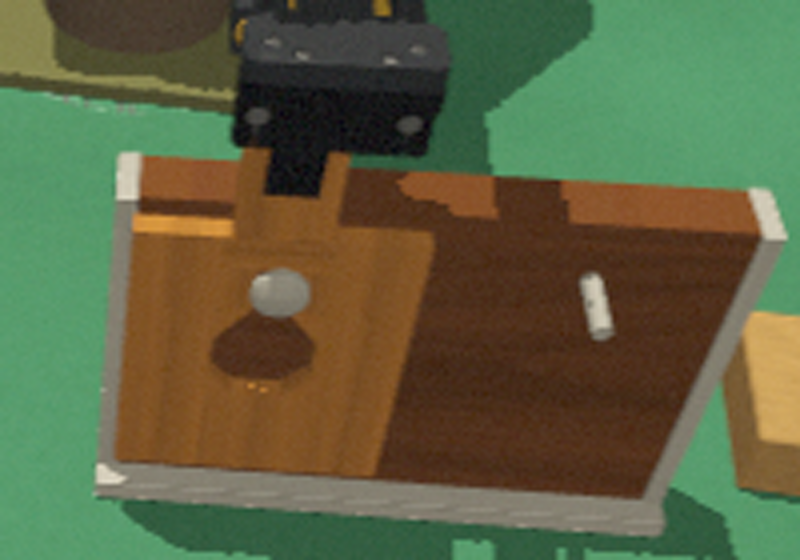

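The screw is home (head at (280,292), at the top of the slot) and the force reads +5 N upward, so the shank is bearing. I release and retreat upward.

Request:
{"fn": "apply_moves", "kwargs": {"series": [0,0,0,0,0,0,2,0,0,0,0,0,0,3,0,0,0,0,0,0,4,0,0,0,0,0,0,5,0,0,0,0,0,0,5,0,0,0,0,0,0,5,0,0,0,0,0,0,5,0,0,0,0,0,0,5,0,0,0,0,-1,0,5,0,0,0,0,-4,0,5,0,0,0,0,-8,0,5,0,0,0,0,-13,0,5,0,0,0,0,-16,0,5,0,0,0,0,-16,0,5,0,0,0,0,-16,0,5,0,0,0,0,-16,0,5]}}

```text
time: 13.58
tcp_pos: [0.4421, 0.1133, 0.3717]
eef_rot: [-1.258, 1.136, -1.133]
force: [-0.1, 0.7, -0.6]
finger_gap: 0.524
```

```bash
python3 -c "
from m import *
o=env.get_obs();print(o['time'],o['tcp_pos'],o['finger_gap'],o['force'])
c=cap('scene')
cv2.imwrite('pics/done.png',c['pixels'][...,::-1])
W=cloud(c); P=W.reshape(-1,3);Q=P[(P[:,0]>.43)&(P[:,0]<.458)&(P[:,1]<.19)&(P[:,1]>.04)&(P[:,2]>.03)&(P[:,2]<.27)]
plane(Q,'key'); plane(hi(W,(50,160,190,290),.05,.23),'spare')"
```

```text
13.575 [0.44213265 0.11329888 0.37167855] 0.5244582104104277 [-0.10691694  0.69810834 -0.63685332]
key 3259 c [0.4468 0.1264 0.1398] n [ 0.996  0.094 -0.002] yaw 5.41 tilt -0.14 min [0.4399 0.0513 0.035 ] max [0.4529 0.1826 0.2534]
spare 2278 c [ 0.6612 -0.2553  0.1369] n [ 1.     0.025 -0.002] yaw 1.41 tilt -0.13 min [ 0.6587 -0.3149  0.05  ] max [ 0.6631 -0.2079  0.2264]
```

View pics/done.png

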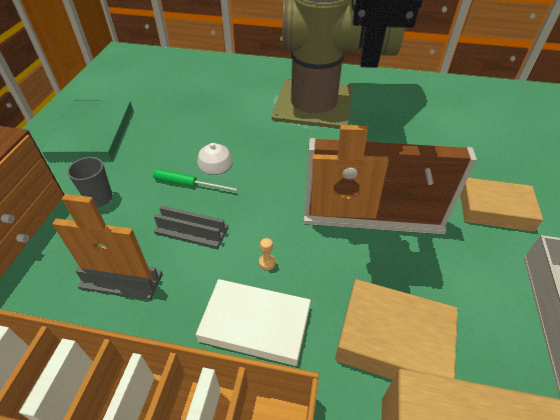

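The plaque hangs on the screw at (350,173), upright and clear of the gripper, and the spare is unmoved at (101,245). I let it settle, compare once more and hand in.

Request:
{"fn": "apply_moves", "kwargs": {"series": [0,0,0,0,0,0,5,0,0,0,0,0,0,5,0,0,0,0,0,0,5,0,0,0,0,0,0,5,0,0,0,0,0,0,5,0,0,0,0,0,0,5,0,0,0,0,0,0,5,0,0,0,0,0,0,5]}}

```text
time: 14.62
tcp_pos: [0.4427, 0.1134, 0.3736]
eef_rot: [-1.255, 1.134, -1.134]
force: [0.7, 1.0, -0.3]
finger_gap: 0.529
```

```bash
python3 -c "
from m import *
a=load('scene')['pixels'].astype(int);c=cap('scene');b=c['pixels'].astype(int)
print('mean diff plaque',abs(a-b)[125:225,300:400].mean(),'bg',abs(a-b)[290:350,200:300].mean())
P=cloud(c).reshape(-1,3);Q=P[(P[:,0]>.43)&(P[:,0]<.458)&(P[:,1]<.19)&(P[:,1]>.04)&(P[:,2]>.03)&(P[:,2]<.27)]
plane(Q,'key'); print(env.get_obs()['force']); print(env.close_job())"
```

```text
mean diff plaque 2.5233666666666665 bg 0.7221666666666666
key 3277 c [0.4467 0.1268 0.14  ] n [ 0.996  0.094 -0.002] yaw 5.41 tilt -0.12 min [0.4397 0.0513 0.036 ] max [0.4527 0.1825 0.2538]
[ 0.0986865   0.05783974 -1.46084141]
the job is handed in; nothing more can be done
None
```

I hung the keyhole plaque on the broad-headed screw and handed the job in at about 14.7 s. I gripped it by the tab, lifted it from its holder, passed the wide opening over the head and pulled it down until the screw bore on the slot's end (about 5 N). Then I let go and moved the gripper up clear.

**Plaque:** In the last checks it hung upright, with its face tilted about 0.1° and its sideways lean judged only by eye. The screw was about 127 mm above its bottom edge. Its fitted position was the same within 0.5 mm in two pictures about 1 s apart.

**Spare plaque:** It looked unmoved in its holder in the final picture. Its fitted face plane stayed within about 1 mm and 0.6°. The fitted centre shifted sideways by about 17 mm; I put that down to the fit using a different set of pixels, but I did not check it further.

**Check that disagreed:** The picture difference around the plaque was higher than the background (2.5 against 0.7). I took this for image noise or a shadow from the arm, because the fitted position did not change.

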